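Index the sample carousel to the pointer

ROBOT

A 7-joint arm with a two-finger parallel gripper is mounted at the origin on the work surface; the furniture and walls round the work are solid. World frame = base frame: x ahead of the robot, y to its left, z up, the work surface at z = 0. Lengths are in mm, angles in rad, forces in N, time in s.
With the tool pointing down it reaches from about 425 to 950 mm from the base axis. Payload 16.7 kg.
Tool frame: the origin (TCP) lies midway between the tips of the shut fingers; the grasp point (between the pads) lies 19 mm behind it; x points along the fingers, y is the direction in which the jaws open and shut, and the axes are right-handed (so a half turn about x gives the same grasp; the last joint's range is limited). The gripper opens to 94 mm and grips with 3 to 60 N. Pads are 16 mm wide; open, the fingers measure 119 mm over their backs; the gripper's body (75 mm by 177 mm) begins 78 mm behind the grasp point.
Start: joints at [-1.357, 0.426, 0.074, 1.606, -0.034, 1.111, -0.067], TCP at [239.553, 631.02, 169.867] pointing down, gripper open.
Joint ranges: [-2.85, 2.85], [-0.5, 2.14], [-1.23, 1.37], [0.21, 2.46], [-1.02, 4.16], [0.16, 2.05], [-2.73, 2.73]. Speed limits (rad/s): [1.89, 1.89, 2.39, 2.39, 3.01, 3.01, 3.01].

INTERFACE

Orientations are given as a unit quaternion [w, x, y, z].
In Python, from cell import get_obs, snapshot, camera_model, job_done gives the robot as it stands.
- The arm moves only by the tool arm_command, never from a script. Its arguments are lists of equal length, an entry for each row: "gripper": the gripper command: -1 is fully open, 1 is shut, values between are in proportion; "slide": the shift along the world's x, y, z in m, a list of three; "twist": the turn, a rotation vector about the world's x, y, z in rad, a list of three. In form: {"gripper": [gripper, ...], "slide": [[x, y, z], ...], "twist": [[rx, ry, rz], ...]}. A call has 1 to 8 rows; each row shifts and turns the commanded pose from where the row before left it; what a row does not reach is not made up. A row lasts 1/12 s, in which the tool goes at most 41.7 mm and 7.16 degrees, less where a joint would pass 70% of its speed; a pose out of reach is approached as far as the arm can. A call with a gripper value outside its range is refused whole. The fingers move at their own pace and stop on an object; "grip_force" is the grip in N (left out, the last holds). Time passes only in rows, so rows that do not move let the fingers close. It gives the time, the measured TCP pose, the force and the opening at its end, in the units of the state.
- get_obs(): the state, without advancing time (a new reading comes with each control period).
- snapshot(name): name is "scene" or "top" or "wrist"; returns the picture (420x560x3 uint8, red, green, blue); there is no depth.
- camera_model(name): a dict with "mtx" (3x3 intrinsics, pixels), "origin" and "orientation" of the camera in the world. Camera axes: x right, y up, looking along -z (the intrinsics and any distortion apply to the point x, -y, -z); pixel columns grow to the right and rows downward; lengths in mm; the calibration is good to about 2 mm. A picture is of the moment at which its call begins: read the wrist's pose just before it. camera_model takes no time and is no camera call; for the wrist camera it gives the pose at the moment of the call.
- job_done(): hands the job in, once; it reports no verdict.
The state is a dict: "t": time; "joint_pos": joint angles; "joint_velocities": joint speeds; "tau": joint torques, N m; "tcp_pos": TCP position; "eef_rot": TCP orientation; "wrist_force": force on the tool from outside, world axes, zero at the start; "moment": the same for the moment, N m; "opening": finger opening in mm.
Only numpy, scipy, OpenCV 4.12 (cv2) and the standard library are available. Lean on these libraries where they do the work, as an engineer would, in place of code of your own. Each camera call takes 0.05 s, during which the arm holds its last target. There are 200 camera calls.

TASK

Turn the sample carousel until the open cup stands right in front of the fixed pointer, with the pointer aimed at the middle of the cup, and leave it standing there. Turn the carousel itself, for example by the bar handle on top; do not handle or knock the cup and bottles that ride on it, and leave them all standing upright in their pockets.

Things in the scene. Friction and masses are not known exactly. Their poses are not given: they have to be found in the camera images.
- carousel (a joint): Angle of the round sample carousel about its vertical axis (rad, growing anticlockwise seen from above; 0 at the start, free to turn a full turn either way; it stays where it is left; light friction, about 0.06 N m). The carousel is a dark steel disc 180 mm across whose deck is 32 mm above the bench, on a grey base. Four shallow ring-shaped pockets (ring 56 mm outside, 5 mm high) sit 90 degrees apart, centres 60 mm from the axis, each with a short white line out to the rim.
- handle (a point): Middle of the black bar handle on top of the carousel's central column, on the axis of rotation, 168 mm above the bench. The bar is 64 mm long, 14 mm wide and 34 mm tall (from 151 to 185 mm above the bench); this frame's x axis runs along the bar and its z axis points up. It turns with the carousel. The column below it is 14 mm thick, with a collar of 24 mm just under the bar.
- pointer: Fixed steel pointer bracket standing beside the carousel's rim. Its origin is NOT at the bracket but on the carousel's axis at bench height; its x axis points from the carousel's axis towards the pointer, z up. The bracket stands 108 to 146 mm from the axis and is 57 mm tall. It varies where round the carousel it stands.
- pointer_tip (a point): Tip of the pointer: a dark steel cone that points level at the carousel's axis, 93 mm from the axis and 50 mm above the bench.
- cup_center (a point): Centre (half-way up) of the sample cup: a small pale grey open cup, slightly wider at the top, 38 mm across and 37 mm tall; the only vessel without a stopper. It stands loose in one of the four pockets (which one varies), on the deck 32 mm above the bench. It rides round with the carousel.
- amber_bottle_center (a point): Centre of the stoppered brown glass bottle, 44 mm across, 78 mm tall. It stands loose in one of the four pockets (which one varies), on the deck 32 mm above the bench.
- bottle_a_center (a point): Centre of a clear glass bottle with a broad flat stopper, 37 mm across, 74 mm tall. It stands loose in one of the four pockets (which one varies), on the deck 32 mm above the bench.
- bottle_b_center (a point): Centre of a clear glass bottle with a small knob stopper, 36 mm across, 84 mm tall. It stands loose in one of the four pockets (which one varies), on the deck 32 mm above the bench.
Things that resemble listed ones, but are neither listed nor needed, are in the scene too. Of the things that look like the part that bears cup_center, the smaller one is meant.

How it is judged (in metres and radians):
At the end, for the whole second after the job is handed in: The sample cup's centre lies within 8 mm either side of the line along which the pointer aims, on the pointer's side of the axis and 45 to 75 mm from the axis along that line; the carousel is at rest; the cup and the three bottles stand upright (within 0.2 rad) on the carousel (y of cup_center in the frame of pointer between -0.008 and 0.008 m and x of cup_center in the frame of pointer between 0.045 and 0.075 m and velocity of joint carousel between -0.05 and 0.05 rad/s and angle between each of cup_center, amber_bottle_center, bottle_a_center, bottle_b_center's own z axis and vertical below 0.2 rad and height (world z) of each of cup_center, amber_bottle_center, bottle_a_center, bottle_b_center above 0.045 m); the robot touches nothing.
It fails at once if a vessel on the carousel is tipped or knocked off (cup) (angle between cup_center's own z axis and vertical above 0.4 rad or height (world z) of cup_center below 0.04 m).
It fails at once if a vessel on the carousel is tipped or knocked off (amber_bottle) (angle between amber_bottle_center's own z axis and vertical above 0.4 rad or height (world z) of amber_bottle_center below 0.04 m).
It fails at once if a vessel on the carousel is tipped or knocked off (bottle_a) (angle between bottle_a_center's own z axis and vertical above 0.4 rad or height (world z) of bottle_a_center below 0.04 m).
It fails at once if a vessel on the carousel is tipped or knocked off (bottle_b) (angle between bottle_b_center's own z axis and vertical above 0.4 rad or height (world z) of bottle_b_center below 0.04 m).
It fails at once if the robot handles or knocks a vessel on the carousel (more than 2 N) (contact force between any of the fingers, the arm and cup above 2 N or contact force between any of the fingers, the arm and amber_bottle above 2 N or contact force between any of the fingers, the arm and bottle_a above 2 N or contact force between any of the fingers, the arm and bottle_b above 2 N).
It also fails if it takes over 56 s, if anything falls off the work surface, if the arm or the gripper's body presses on something with over 40 N, if the wrist force passes 120 N, or if a joint passes its speed limit or range.

## Working session

There is one attempt and no reset: what is moved stays moved. The work goes in short steps, Python scripts to look and compute and a tool call to move; the robot and the scene stay as the last step left them, time stands still between calls to the robot, and variables do not carry over. Pictures are saved under pics/ and viewed, about 8 in all and at most 12, crops included, and the job is handed in when it is done.

Besides the shell and the picture viewer there is one more tool, called after ">>>" by a JSON object that holds its "api" and its "payload". arm_command: Moves the arm, as the interface text tells. Its arguments: {"type":"object","properties":{"gripper":{"type":"array"},"slide":{"type":"array"},"twist":{"type":"array"},"grip_force":{"type":"number"}},"required":["gripper","slide","twist"]}

```bash
mkdir -p pics
python3 - <<'E'
from cell import *
import cv2
o=get_obs();print({k:o[k] for k in('t','tcp_pos','eef_rot','opening','wrist_force')})
for n in("scene","top"):
    cv2.imwrite(f"pics/{n}0.png",snapshot(n)[:,:,::-1]);print(n,camera_model(n))
E
```

```text
{'t': 0.0, 'tcp_pos': array([239.40913218, 630.59390533, 169.19924844]), 'eef_rot': array([ 0.69544118,  0.12714667,  0.69555943, -0.1280327 ]), 'opening': 93.53020942503335, 'wrist_force': array([0.45623906, 0.20405528, 0.3349984 ])}
scene {'mtx': array([[432.87627611,   0.        , 273.31558239],
       [  0.        , 432.87627611, 206.87780636],
       [  0.        ,   0.        ,   1.        ]]), 'origin': array([224.37223536, 326.48386626, 782.9625859 ]), 'orientation': array([-0.28207059, -0.10650265,  0.32599476,  0.89600267])}
top {'mtx': array([[466.60229109,   0.        , 279.62690345],
       [  0.        , 466.60229109, 216.42555197],
       [  0.        ,   0.        ,   1.        ]]), 'origin': array([ 421.82886664, -158.58705218, 1044.70594234]), 'orientation': array([-0.6947516 , -0.05413188,  0.02891348,  0.71662679])}
```

View pics/scene0.png

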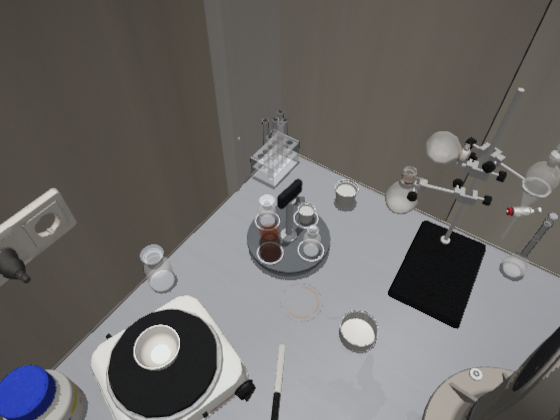

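View pics/top0.png

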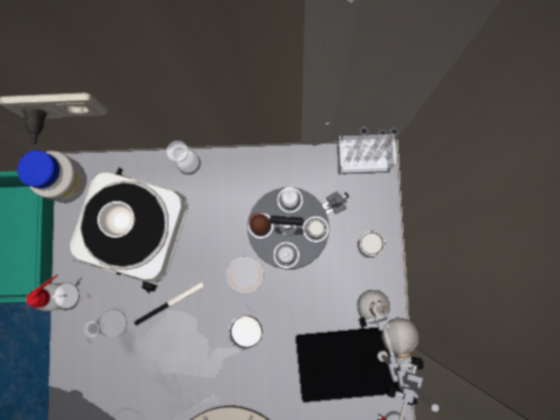

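Scene and top pictures: the carousel is centred near (288,228) in top, with the cup at (316,229), amber bottle at (260,224), clear bottles at (290,198) and (286,255), and the pointer bracket at about (336,203). I'll enlarge this area.

```bash
cat > h.py <<'E'
import numpy as np, cv2
from cell import *
from scipy.spatial.transform import Rotation as R
def rot(q): return R.from_quat(np.roll(q,-1)).as_matrix()
def unproj(n,uv,z,cm=None):
    m=cm or camera_model(n);d=np.linalg.inv(m['mtx'])@[uv[0],uv[1],1];d=rot(m['orientation'])@(d*[1,-1,-1])
    return m['origin']+d*(z-m['origin'][2])/d[2]
def proj(n,p,cm=None):
    m=cm or camera_model(n);c=rot(m['orientation']).T@(np.array(p)-m['origin']);q=m['mtx']@(c*[1,-1,-1]);return q[:2]/q[2]
E
python3 - <<'E'
from h import *
i=cv2.imread('pics/top0.png')[170:290,220:380]
cv2.imwrite('pics/topz.png',cv2.resize(i,None,fx=5,fy=5,interpolation=cv2.INTER_CUBIC))
print(unproj('top',(288,228),32),unproj('top',(336,203),57),unproj('top',(316,229),69))
for e in((271,220),(303,222)):print(unproj('top',e,185))
o=get_obs();print(rot(o['eef_rot']))
E
```

```text
[ 516.00008967 -141.63896483   32.        ] [ 563.8209604  -245.91725533   57.        ] [ 508.56648808 -200.80136222   69.        ]
[ 517.69080061 -113.12196649  185.        ]
[ 512.01810249 -172.28587281  185.        ]
[[-3.40229682e-04  3.54937907e-01  9.34889815e-01]
 [-1.04472863e-03  9.34889233e-01 -3.54938066e-01]
 [-9.99999396e-01 -1.09746662e-03  5.27367270e-05]]
```

View pics/topz.png

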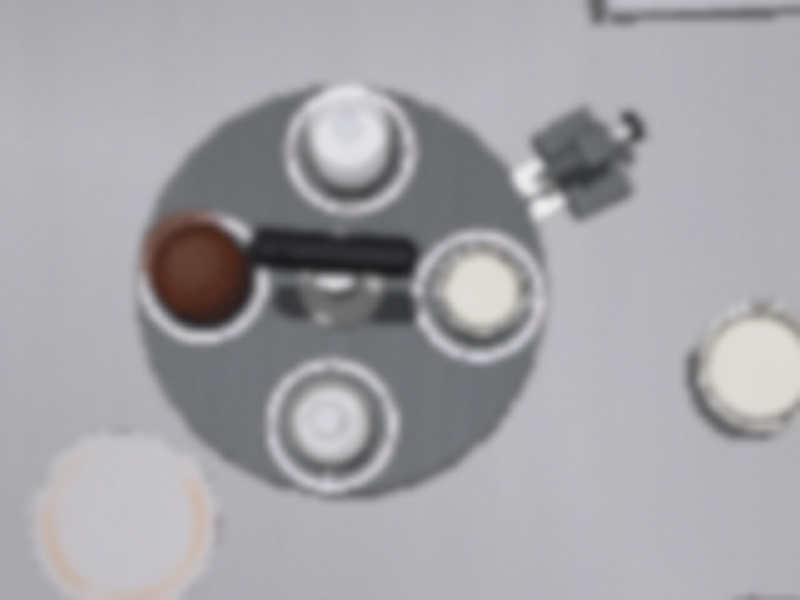

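Enlarged top: ring centres at crop (204,278) amber, (350,150), (480,296) cup, (333,424); the disc is near (342,290), bar ends at (253,248) and (417,258), and the bracket runs (535,190)–(635,125). The turn is about +30° anticlockwise.

Run:
```python
from h import *
f=lambda x,y,z:unproj('top',((x+.5)/5+219.5,(y+.5)/5+169.5),z)
P=[f(*p,37) for p in((204,278),(350,150),(480,296),(333,424))]
c=np.mean(P,0);print(c,f(342,290,32))
a=lambda p,q=c:np.degrees(np.arctan2(*(p-q)[[1,0]]))
print([ (round(a(p),1),round(np.hypot(*(p-c)[:2]),1)) for p in P])
b=[f(253,248,185),f(417,258,185)];print('bar',b,a(b[0],b[1]),(b[0]+b[1])/2)
k=f(480,293,69);print('cup',k,a(k),np.hypot(*(k-c)[:2]))
for n,p in dict(mid=(583,165,57),mid50=(583,165,50),top_end=(632,125,50),base=(535,190,10)).items():
    q=f(*p);print(n,q,a(q),np.hypot(*(q-c)[:2]))
```

```text
[ 517.92351728 -141.62032285   37.        ] [ 516.87481593 -141.66600156   32.        ]
[(np.float64(84.6), np.float64(60.0)), (np.float64(-5.3), np.float64(60.0)), (np.float64(-95.8), np.float64(60.0)), (np.float64(174.7), np.float64(59.6))]
bar [array([ 519.23337316, -111.67522217,  185.        ]), array([ 513.5058984 , -172.33743794,  185.        ])] 84.60635920263881 [ 516.36963578 -142.00633006  185.        ]
cup [ 510.27413359 -200.02949291   69.        ] -97.46110985552015 58.907930017041295
mid [ 564.666634   -246.37836846   57.        ] -65.9535363316781 114.71341281594572
mid50 [ 565.67894376 -247.00055689   50.        ] -65.62127241245966 115.69604351605443
top_end [ 582.30856368 -268.7050336    50.        ] -63.131815805136064 142.46388281628367
base [ 560.93558654 -228.75136607   10.        ] -63.72684004626345 97.16921732210731
```

>>> {"api": "arm_command", "payload": {"gripper": [-1,-1,-1,-1,-1,-1,-1,-1], "slide": [[0.01,0,0.035],[0.01,0,0.035],[0.015,0,0.035],[0.015,0,0.035],[0.02,-0.03,0.01],[0.02,-0.03,0.01],[0.02,-0.03,0.01],[0.02,-0.03,0]], "twist": [[0,0,0],[0,0,0],[0,0,0],[0,0,0],[0,0,-0.05],[0,0,-0.05],[0,0,-0.05],[0,0,-0.05]]}}

```text
t: 0.77
tcp_pos: [370.6, 510.0, 341.6]
eef_rot: [0.679, 0.198, 0.679, -0.197]
wrist_force: [0.4, 0.1, -0.0]
opening: 93.7
```

>>> {"api": "arm_command", "payload": {"gripper": [-1,-1,-1,-1,-1,-1,-1,-1], "slide": [[0.01,-0.035,0],[0.01,-0.035,0],[0.01,-0.035,0],[0.01,-0.035,0],[0.01,-0.035,0],[0.01,-0.035,0],[0.01,-0.035,0],[0.01,-0.035,0]], "twist": [[0,0,-0.06],[0,0,-0.06],[0,0,-0.06],[0,0,-0.06],[0,0,-0.06],[0,0,-0.06],[0,0,-0.06],[0,0,-0.06]]}}

```text
t: 1.43
tcp_pos: [449.5, 229.1, 339.7]
eef_rot: [0.613, 0.353, 0.613, -0.353]
wrist_force: [0.3, 0.2, 1.0]
opening: 94.1
```

Run:
```python
from h import *
o=get_obs();r=rot(o['eef_rot']);print(o['t'],o['tcp_pos'],o['joint_pos'].round(2),o['wrist_force'],'yaw',np.degrees(np.arctan2(r[1,1],r[0,1])))
```

```text
1.4333 [449.53603028 229.12082369 339.71540309] [-0.97  0.01  0.38  1.76 -0.01  1.37 -0.06] [0.33595371 0.2373532  0.95458887] yaw 30.081735109631083
```

>>> {"api": "arm_command", "payload": {"gripper": [-1,-1,-1,-1,-1,-1,-1,-1], "slide": [[0.008,-0.035,0],[0.008,-0.035,0],[0.008,-0.035,0],[0.008,-0.035,0],[0.008,-0.035,0],[0.008,-0.035,0],[0.008,-0.035,0],[0.004,-0.035,0]], "twist": [[0,0,-0.06],[0,0,-0.06],[0,0,-0.06],[0,0,-0.06],[0,0,-0.06],[0,0,-0.06],[0,0,-0.06],[0,0,-0.06]]}}

```text
t: 2.1
tcp_pos: [509.7, -50.7, 339.8]
eef_rot: [0.511, 0.489, 0.511, -0.489]
wrist_force: [0.8, -0.1, -0.2]
opening: 93.7
```

>>> {"api": "arm_command", "payload": {"gripper": [-1,-1,-1,-1,-1,-1], "slide": [[0.003,-0.03,0],[0.003,-0.03,0],[0,-0.02,0],[0,-0.01,0],[0,0,0],[0,0,0]], "twist": [[0,0,-0.06],[0,0,-0.06],[0,0,-0.02],[0,0,0],[0,0,0],[0,0,0]]}}

```text
t: 2.6
tcp_pos: [515.5, -138.2, 339.6]
eef_rot: [-0.477, -0.522, -0.477, 0.522]
wrist_force: [1.2, 1.0, -0.8]
opening: 93.9
```

Run:
```python
from h import *
import pickle
o=get_obs();r=rot(o['eef_rot']);print(o['t'],o['tcp_pos'],o['joint_pos'].round(2),o['wrist_force'],'yaw',np.degrees(np.arctan2(r[1,1],r[0,1])))
m=camera_model('wrist');i=snapshot('wrist');cv2.imwrite('pics/w1.png',i[:,:,::-1]);pickle.dump(m,open('w1.pkl','wb'));print(m)
```

```text
2.6 [ 515.49799335 -138.2107666   339.63529753] [-0.57  0.08  0.77  1.72 -0.05  1.37  0.12] [ 1.16931236  0.95625998 -0.84331424] yaw -5.221031461545943
{'mtx': array([[377.41804286,   0.        , 280.87240866],
       [  0.        , 377.41804286, 210.7286535 ],
       [  0.        ,   0.        ,   1.        ]]), 'origin': array([522.49324374, -66.77263765, 554.46367594]), 'orientation': array([ 0.99093295, -0.12629298,  0.00613371, -0.045435  ])}
```

View pics/w1.png

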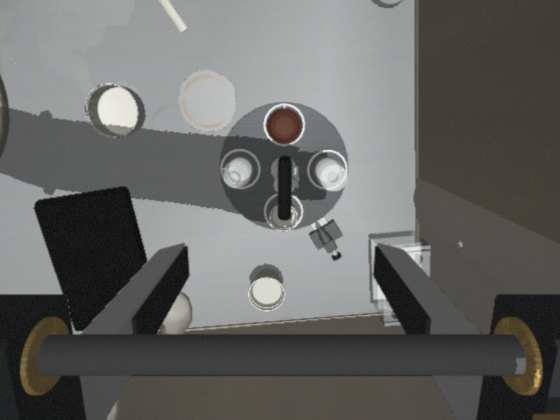

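Wrist view: the bar runs (284,157)–(285,218), ring centres are at (284,125), (240,170), (327,170) and (285,212), and the pointer bracket is at (325,236) with its tail at (336,256) and tip end near (313,221).

Run:
```python
from h import *
import pickle
m=pickle.load(open('w1.pkl','rb'));f=lambda x,y,z:unproj('w',(x,y),z,m)
P=[f(*p,37) for p in((284,125),(240,170),(285,212),(327.5,170))];c=np.mean(P,0);print('c',c)
a=lambda p,q=c:round(float(np.degrees(np.arctan2(*(p-q)[[1,0]]))),1)
print([(a(p),np.hypot(*(p-c)[:2]).round(1)) for p in P])
b=[f(284,157,185),f(285,219,185)];print(b,a(*b),(b[0]+b[1])/2)
for p in((325,236,57),(336,256,50),(313,221,10),(325,236,40)):q=f(*p);print(p,q,a(q),np.hypot(*(q-c)[:2]))
i=cv2.imread('pics/w1.png')[90:270,210:370];cv2.imwrite('pics/w1z.png',cv2.resize(i,None,fx=3.3,fy=3.3,interpolation=cv2.INTER_CUBIC))
```

```text
c [ 519.65508881 -142.79221758   37.        ]
[(85.0, np.float64(60.3)), (174.9, np.float64(60.8)), (-94.0, np.float64(60.0)), (-5.4, np.float64(59.8))]
[array([ 521.46915214, -108.46502032,  185.        ]), array([ 516.85783441, -171.12695639,  185.        ])] 85.8 [ 519.16349328 -139.79598836  185.        ]
(325, 236, 57) [ 567.91988544 -236.72038401   57.        ] -62.8 105.60298784627061
(336, 256, 50) [ 582.29708846 -270.45759231   50.        ] -63.9 142.20572430128243
(313, 221, 10) [ 555.75613744 -227.50224342   10.        ] -66.9 92.08188849946178
(325, 236, 40) [ 569.47226593 -242.52806772   40.        ] -63.5 111.48538442295357
```

>>> {"api": "arm_command", "payload": {"gripper": [-1,-1,-1,-1,-1,-1,-1,-1], "slide": [[0.003,-0.003,-0.03],[0,0,-0.03],[0,0,-0.03],[0,0,-0.03],[0,0,-0.03],[0,0,-0.02],[0,0,-0.01],[0,0,0]], "twist": [[0,0,0],[0,0,0],[0,0,0],[0,0,0],[0,0,0],[0,0,0],[0,0,0],[0,0,0]]}}

```text
t: 3.32
tcp_pos: [517.7, -140.4, 158.2]
eef_rot: [-0.476, -0.521, -0.478, 0.523]
wrist_force: [0.2, 0.1, -1.0]
opening: 94.2
```

>>> {"api": "arm_command", "payload": {"gripper": [0.6,0.6,0.6,0.8,0.8,1,1,1], "slide": [[0,0,0],[0,0,0],[0,0,0],[0,0,0],[0,0,0],[0,0,0],[0,0,0],[0,0,0]], "twist": [[0,0,0],[0,0,0],[0,0,0],[0,0,0],[0,0,0],[0,0,0],[0,0,0],[0,0,0]], "grip_force": 15}}

```text
t: 3.98
tcp_pos: [518.6, -142.0, 160.0]
eef_rot: [0.476, 0.523, 0.476, -0.522]
wrist_force: [0.8, 0.7, 0.1]
opening: 43.8
```

>>> {"api": "arm_command", "payload": {"gripper": [1,1,1,1,1,1,1,1], "slide": [[0,0,0],[0,0,0],[0,0,0],[0,0,0],[0,0,0],[0,0,0],[0,0,0],[0,0,0]], "twist": [[0,0,0],[0,0,0],[0,0,0],[0,0,0],[0,0,0],[0,0,0],[0,0,0],[0,0,0]]}}

```text
t: 4.65
tcp_pos: [518.6, -142.0, 159.9]
eef_rot: [-0.476, -0.522, -0.476, 0.523]
wrist_force: [0.1, -0.2, -0.4]
opening: 0.5
```

Run:
```python
from h import *
o=get_obs();r=rot(o['eef_rot']);print(o['t'],o['tcp_pos'],o['opening'],o['wrist_force'],o['moment'],'yaw',np.degrees(np.arctan2(r[1,1],r[0,1])))
```

```text
4.65 [ 518.57114062 -142.01186644  159.86424238] 0.45481063133534816 [ 0.13158756 -0.15272215 -0.36918284] [-0.06441524  0.06804251  0.03509811] yaw -5.278827147310282
```

The fingers shut on nothing, so I'll look from the scene camera.

Run:
```python
from h import *
a=cv2.resize(snapshot('scene')[140:300,200:380,::-1],(450,400),interpolation=2)
b=cv2.resize(snapshot('top')[170:290,220:380,::-1],(533,400),interpolation=2)
cv2.imwrite('pics/s2.png',np.hstack([a,b])[:, :800])
cm=get_obs();print(proj('scene',cm['tcp_pos']),proj('top',cm['tcp_pos']),proj('scene',[518,-142,185]))
```

```text
[290.46042475 195.86589441] [286.82480847 220.49691648] [291.02072358 187.09711476]
```

View pics/s2.png

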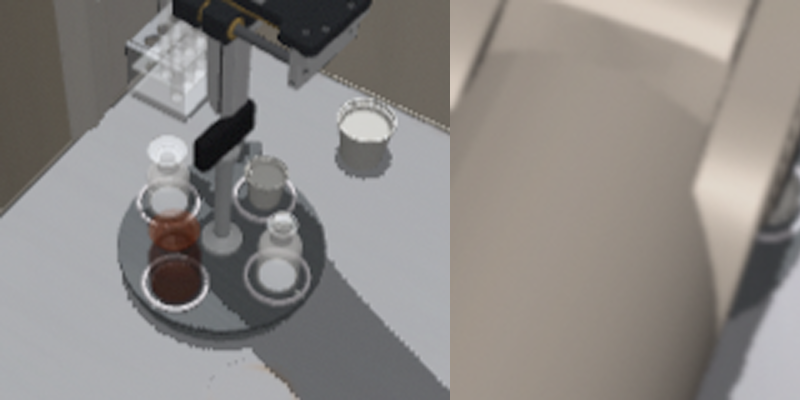

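Left half shows the bar around crop (225,135) with the shut fingers apparently hidden behind or ending on it. I need a closer view with the projected bar and TCP overlaid.

Run:
```python
from h import *
o=get_obs();t=o['tcp_pos'];r=rot(o['eef_rot'])
a=snapshot('scene')[150:220,260:330,::-1];a=cv2.resize(a,(420,420),interpolation=2)
for p,col in [(t,(0,0,255)),(t-r[:,0]*40,(0,255,255)),([518,-142,185],(0,255,0)),([521,-110,185],(255,0,0)),([515,-174,185],(255,0,0)),([521,-110,151],(255,0,255)),([515,-174,151],(255,0,255))]:
    q=(proj('scene',p)-[260,150]+.5)*6;cv2.circle(a,tuple(int(x) for x in q),3,col,-1)
w=snapshot('wrist')[:,90:460,::-1]
cv2.imwrite('pics/s3.png',np.hstack([a,w.copy()]));print(proj('wrist',t),o['joint_pos'],o['tau'].round(1))
```

```text
[280.4279847  236.76083639] [-0.48381391  0.25929172  0.75273515  1.95733172 -0.209453    1.00316785
  0.27367102] [  0.  -55.    9.2 -41.8  -0.    0.    0. ]
```

View pics/s3.png

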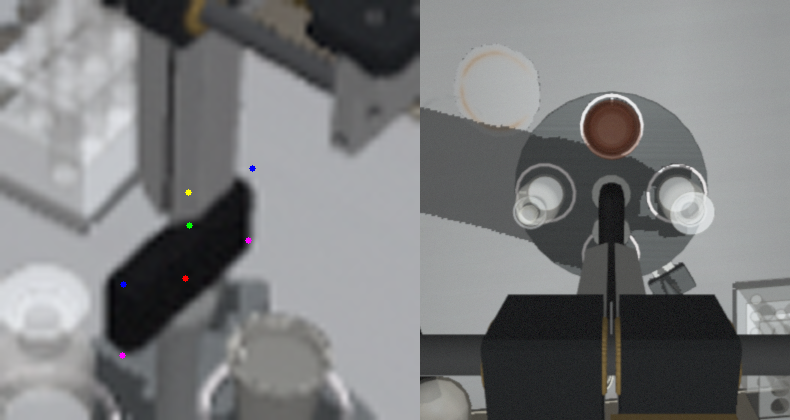

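The overlay fits the bar where I placed it, but the shut fingertips end at about the bar's top (~z 187), although the reported TCP is z 160. I'll open, go 25 mm lower (bottle tops at 116 mm stay clear either way), and close again.

>>> {"api": "arm_command", "payload": {"gripper": [-1,-1,-1,-1,-1,-1,-1,-1], "slide": [[0,0,0],[0,0,0],[0,0,0],[0,0,0],[0,0,0],[0,0,0],[0,0,0],[0,0,0]], "twist": [[0,0,0],[0,0,0],[0,0,0],[0,0,0],[0,0,0],[0,0,0],[0,0,0],[0,0,0]]}}

```text
t: 5.52
tcp_pos: [518.5, -142.0, 159.9]
eef_rot: [-0.476, -0.522, -0.476, 0.523]
wrist_force: [0.1, -0.1, -0.2]
opening: 50.3
```

>>> {"api": "arm_command", "payload": {"gripper": [-1,-1,-1,-1,-1,-1,-1,-1], "slide": [[0,0,0],[0,0,0],[0,0,0],[0,0,-0.005],[0,0,-0.005],[0,0,-0.005],[0,0,-0.005],[0,0,-0.005]], "twist": [[0,0,0],[0,0,0],[0,0,0],[0,0,0],[0,0,0],[0,0,0],[0,0,0],[0,0,0]]}}

```text
t: 6.18
tcp_pos: [518.4, -142.0, 134.1]
eef_rot: [-0.476, -0.522, -0.477, 0.523]
wrist_force: [0.6, -0.2, 0.3]
opening: 93.7
```

Run:
```python
from h import *
o=get_obs();t=o['tcp_pos'];print(t,o['opening'],o['wrist_force'],o['moment'])
a=snapshot('scene')[140:240,240:340,::-1];a=cv2.resize(a,(420,420),interpolation=2)
r=rot(o['eef_rot'])
for s in(-53,53):
    q=(proj('scene',t+r[:,1]*s)-[240,140]+.5)*4.2;cv2.circle(a,tuple(int(x) for x in q),3,(0,0,255),-1)
w=snapshot('wrist')[:,90:460,::-1].copy()
for s in(-53,53):
    q=proj('wrist',t+r[:,1]*s)-[90,0];cv2.circle(w,tuple(int(x) for x in q),3,(0,0,255),-1)
cv2.imwrite('pics/s4.png',np.hstack([a,w]))
```

```text
[ 518.3734442  -141.96589992  134.12243844] 93.69529701139737 [ 0.55724095 -0.22524718  0.3400493 ] [-0.10321917  0.07376778  0.01244412]
```

View pics/s4.png

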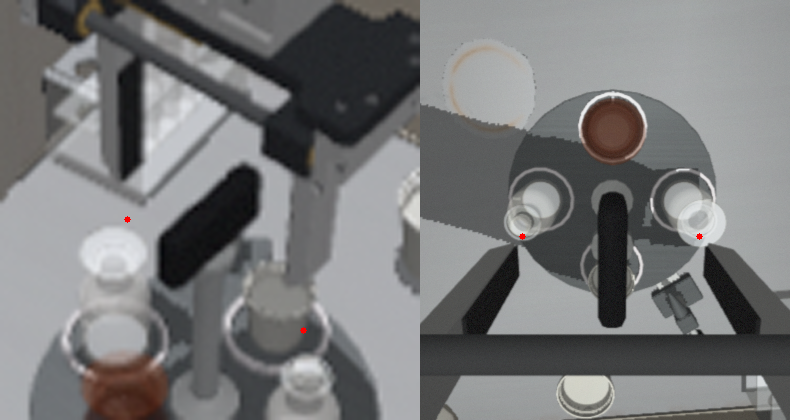

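Red dots mark where the tips should be by TCP. The real tips are about 28 mm higher and so at about z 162, while the bar is intact and centred between them (wrist crop (612,192)–(612,327)). I'll go down 8 mm more and close.

>>> {"api": "arm_command", "payload": {"gripper": [-1,-1,0.3,0.5,0.6,1,1,1], "slide": [[0,0,-0.005],[0,0,-0.003],[0,0,0],[0,0,0],[0,0,0],[0,0,0],[0,0,0],[0,0,0]], "twist": [[0,0,0],[0,0,0],[0,0,0],[0,0,0],[0,0,0],[0,0,0],[0,0,0],[0,0,0]], "grip_force": 15}}

```text
t: 6.95
tcp_pos: [518.6, -141.9, 127.0]
eef_rot: [0.476, 0.523, 0.476, -0.522]
wrist_force: [-0.2, -0.9, -0.2]
opening: 57.4
```

>>> {"api": "arm_command", "payload": {"gripper": [1,1,1,1,1,1,1,1], "slide": [[0,0,0],[0,0,0],[0,0,0],[0,0,0],[0,0,0],[0,0,0],[0,0,0],[0,0,0]], "twist": [[0,0,0],[0,0,0],[0,0,0],[0,0,0],[0,0,0],[0,0,0],[0,0,0],[0,0,0]]}}

```text
t: 7.62
tcp_pos: [518.6, -142.0, 126.9]
eef_rot: [-0.476, -0.522, -0.476, 0.522]
wrist_force: [-0.2, -0.9, -0.9]
opening: 13.8
```

Gripped on the bar (13.8 mm). Turning +0.54 rad gently.

>>> {"api": "arm_command", "payload": {"gripper": [1,1,1,1,1,1,1,1], "slide": [[0,0,0],[0,0,0],[0,0,0],[0,0,0],[0,0,0],[0,0,0],[0,0,0],[0,0,0]], "twist": [[0,0,0.01],[0,0,0.02],[0,0,0.03],[0,0,0.03],[0,0,0.03],[0,0,0.03],[0,0,0.03],[0,0,0.03]]}}

```text
t: 8.28
tcp_pos: [518.8, -142.0, 126.9]
eef_rot: [0.529, 0.469, 0.529, -0.469]
wrist_force: [2.3, -0.5, -3.7]
opening: 13.8
```

>>> {"api": "arm_command", "payload": {"gripper": [1,1,1,1,1,1,1,1], "slide": [[0,0,0],[0,0,0],[0,0,0],[0,0,0],[0,0,0],[0,0,0],[0,0,0],[0,0,0]], "twist": [[0,0,0.03],[0,0,0.03],[0,0,0.03],[0,0,0.03],[0,0,0.03],[0,0,0.03],[0,0,0.03],[0,0,0.03]]}}

```text
t: 8.95
tcp_pos: [519.1, -141.9, 126.9]
eef_rot: [0.582, 0.402, 0.581, -0.402]
wrist_force: [4.8, -0.1, -4.9]
opening: 14.0
```

>>> {"api": "arm_command", "payload": {"gripper": [1,1,1,1,1,1], "slide": [[0,0,0],[0,0,0],[0,0,0],[0,0,0],[0,0,0],[0,0,0]], "twist": [[0,0,0.03],[0,0,0.03],[0,0,0.02],[0,0,0.01],[0,0,0],[0,0,0]]}}

```text
t: 9.45
tcp_pos: [519.3, -141.9, 126.9]
eef_rot: [0.599, 0.376, 0.598, -0.376]
wrist_force: [5.2, -0.4, -6.3]
opening: 14.0
```

Run:
```python
from h import *
import pickle
o=get_obs();r=rot(o['eef_rot']);print(o['t'],o['tcp_pos'],o['opening'],o['wrist_force'],o['moment'],'yaw',np.degrees(np.arctan2(r[1,1],r[0,1])))
```

```text
9.45 [ 519.27415439 -141.8631043   126.90120108] 13.96297395188506 [ 5.2037487  -0.383339   -6.30568334] [-0.07714035 -1.21443008 -0.00333938] yaw 25.75536671112409
```

>>> {"api": "arm_command", "payload": {"gripper": [0.6,0.2,-0.2,-0.6,-1,-1,-1,-1], "slide": [[0,0,0],[0,0,0],[0,0,0],[0,0,0],[0,0,0],[0,0,0],[0,0,0],[0,0,0]], "twist": [[0,0,0],[0,0,0],[0,0,0],[0,0,0],[0,0,0],[0,0,0],[0,0,0],[0,0,0]]}}

```text
t: 10.12
tcp_pos: [518.5, -142.0, 126.9]
eef_rot: [0.599, 0.376, 0.599, -0.376]
wrist_force: [-0.7, -0.1, 0.1]
opening: 62.2
```

>>> {"api": "arm_command", "payload": {"gripper": [-1,-1,-1,-1,-1,-1,-1,-1], "slide": [[0,0,0.01],[0,0,0.03],[0,0,0.03],[0,0,0.03],[0,0,0.03],[0,0,0.03],[0,0,0.03],[0,0.03,0.02]], "twist": [[0,0,0],[0,0,0],[0,0,0],[0,0,0],[0,0,0],[0,0,0],[0,0,0],[0,0,0]]}}

```text
t: 10.78
tcp_pos: [518.3, -116.9, 340.8]
eef_rot: [0.598, 0.379, 0.596, -0.378]
wrist_force: [0.1, -0.9, -0.6]
opening: 94.3
```

>>> {"api": "arm_command", "payload": {"gripper": [-1,-1,-1,-1,-1,-1,-1,-1], "slide": [[-0.01,0.035,0],[-0.01,0.035,0],[-0.01,0.035,0],[-0.01,0.035,0],[-0.01,0.035,0],[-0.01,0.035,0],[-0.01,0.035,0],[0,0.03,0]], "twist": [[0,0,0],[0,0,0],[0,0,0],[0,0,0],[0,0,0],[0,0,0],[0,0,0],[0,0,0]]}}

```text
t: 11.45
tcp_pos: [446.8, 165.0, 338.0]
eef_rot: [0.599, 0.377, 0.599, -0.376]
wrist_force: [0.3, 1.1, -0.2]
opening: 93.7
```

Run:
```python
from h import *
import pickle
o=get_obs();print(o['t'],o['tcp_pos'],o['wrist_force'])
i=snapshot('top')[:,:,::-1];cv2.imwrite('pics/top5.png',i)
cv2.imwrite('pics/top5z.png',cv2.resize(i[170:290,220:380],None,fx=5,fy=5,interpolation=cv2.INTER_CUBIC))
```

```text
11.45 [446.80386746 165.03051463 338.02730664] [ 0.27751736  1.06973691 -0.18378608]
```

View pics/top5z.png

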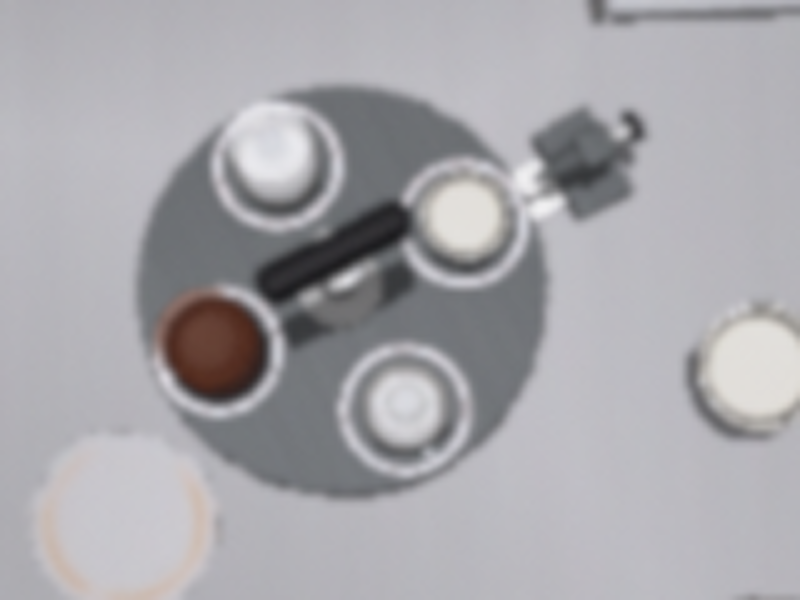

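All four vessels stand in their pockets. The cup top is at crop (464,216), the ring centre at (465,223), and the pointer line runs through roughly (540,192), (583,165) and (632,125).

Run:
```python
from h import *
f=lambda x,y,z:unproj('top',((x+.5)/5+219.5,(y+.5)/5+169.5),z)
P=[f(*p,37) for p in((278,165),(465,223),(404,410),(220,350))];c=np.mean(P,0)
a=lambda p,q=c:round(float(np.degrees(np.arctan2(*(p-q)[[1,0]]))),1)
print(c,[a(p) for p in P]);k=f(464,216,69);print('cup',a(k),np.hypot(*(k-c)[:2]))
for p in((538,194,50),(583,165,57),(632,125,50),(632,125,40)):q=f(*p);print(p,a(q),np.hypot(*(q-c)[:2]))
# overlay of pointer axis hypotheses at z=50
i=cv2.imread('pics/top5z.png')
for g,col in((-61,(255,0,0)),(-64.5,(0,255,0)),(-68,(0,0,255))):
    g=np.radians(g);pt=[tuple(int(v) for v in (proj('top',[c[0]+R_*np.cos(g),c[1]+R_*np.sin(g),50])-[219.5,169.5])*5) for R_ in(75,160)]
    cv2.line(i,*pt,col,1,cv2.LINE_AA)
i=i[80:260,400:680];cv2.imwrite('pics/ov.png',cv2.resize(i,None,fx=2.8,fy=2.8))
```

```text
[ 517.92501872 -141.62237009   37.        ] [25.7, -64.5, -155.1, 115.8]
cup -64.7 58.556563096779264
(538, 194, 50) -67.3 92.83384012967402
(583, 165, 57) -66.0 114.71093144529303
(632, 125, 50) -63.1 142.4613780213045
(632, 125, 40) -62.8 144.18109723148189
```

View pics/ov.png

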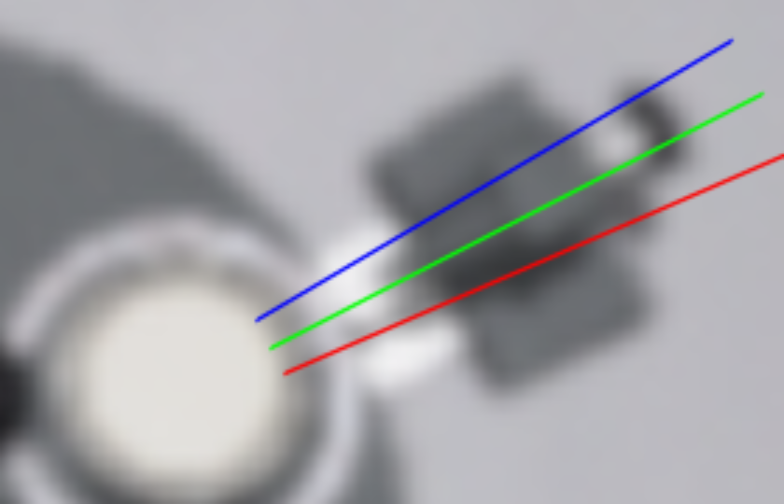

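The pointer estimates are -63 to -67°, and the green -64.5° line runs through the bracket's middle and tail. The cup sits at -64.6°, well inside the ±7.6° tolerance, so I'm handing in.

```bash
python3 -c "
from cell import *
print(get_obs()['t']);print(job_done())"
```

```text
11.5
the job is handed in; nothing more can be done
None
```

I turned the carousel about +31° by its bar handle, released it, backed the arm away and handed the job in at t = 11.5 s.

**Last check (top camera):**
- **Cup:** it sits at about -64.6° round the axis and 58.6 mm from it. The pointer's direction came out near -64.5°, so the cup is roughly on its line.
- **Spread:** single measurements of the pointer ranged from -63° to -67°, which puts the cup at most about 2.5 mm to the side. The limit is 8 mm.
- **Vessels:** the cup and all three bottles look upright in their pockets. I judged this from the picture only.
- **Arm:** it is well clear of the carousel and the wrist force is near zero.

**What disagreed:** the first grasp closed on nothing. The fingertips were about 28 mm higher than the reported tool position implied. I opened, went down 33 mm and gripped the bar properly, with an opening of 13.8 mm against its 14 mm width.

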